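Hang the green caddy on the louvred rail stand

TASK

Hang the green caddy on the dark rail stand: lift it by its wooden grip over the top rail, on the side facing the robot, and lower it until its lip catches on the rail and it hangs there by itself, upright, square to the rail and near its middle. Leave the orange caddy where it is.

Things in the scene. Friction and masses are not known exactly. Their poses are not given: they have to be found in the camera images.
- green_handle (a point): Centre of the green caddy's wooden grip: a block 44 (x) x 14 (y) x 45 (z) mm standing on the middle of an open plastic box 75 x 80 x 85 mm, 0.2 to 0.3 kg. This point is 110 mm above the underside, 25 mm above the rim; pinch across y from above. Axes: z up, x to the lip side, away from the robot (within 20 degrees at the start).
- green_lip (a point): Top of the slot under the green caddy's lip, mid-width: 45.5 mm ahead (+x) of and 29 mm below the grip's centre, same axes. The lip, 70 mm wide (y), runs back from the box's rear face, then slants down and outward as a flap. The slot, rear face to flap, is 16 mm wide (x) at this point and 30 mm at its open bottom, 25 mm lower.
- rail (a point): Middle of the top edge of the fixed stand's top rail, 155 mm above the worktop: an upright dark strip 6 mm thick (x), 180 long (y), 30 high, free above, in front and behind. x points away from the robot, z up. Slats below stand up to 9 mm in front (-x). With the caddy hung, its grip's centre is about 50 mm in front of (-x) and 29 mm above this point.
- orange_handle (a point): Centre of the wooden grip of the orange caddy, a bystander of the same shape and size as the green one, also standing on the worktop with its lip away from the robot.

How it is judged:
By the outcome, as a careful person would: the job done as asked, in the order asked, and still so for the second after the job is handed in, with the robot touching nothing.
It also fails if it takes over 38 s, if anything falls off the work surface, if the arm or the gripper's body presses on something with over 40 N, if the wrist force passes 120 N, or if a joint passes its speed limit or range.

ROBOT

A 6-joint arm with a two-finger parallel gripper is mounted at the origin on a cart in front of the work surface, level with it; the furniture and walls round the work are solid. World frame = base frame: x ahead of the robot, y to its left, z up, the work surface at z = 0. Lengths are in m, angles in rad, forces in N, time in s.
With the tool pointing down it reaches from about 0.3 to 0.775 m from the base axis. Payload 14.6 kg.
Tool frame: the origin (TCP) lies midway between the tips of the shut fingers; the grasp point (between the pads) lies 19 mm behind it; z points along the fingers, y is the line along which they close (so a half turn about z gives the same grasp; the last joint's range is limited). The gripper opens to 94 mm and grips with 3 to 60 N. Pads are 16 mm wide; open, the fingers measure 119 mm over their backs; the gripper's body (75 mm by 177 mm) begins 78 mm behind the grasp point.
Start: joints at [-1.312, 0.3, 1.521, -0, 1.321, -0.067], TCP at [0.176, -0.521, 0.205] pointing down, gripper open.
Joint ranges: [-3.03, 3.03], [-0.79, 2.21], [0.23, 2.52], [-1.04, 4.18], [0, 3.07], [-2.55, 2.55]. Speed limits (rad/s): [2.22, 2.22, 2.57, 3.14, 3.14, 3.14].

INTERFACE

Orientations are given as [roll, pitch, yaw] about the fixed x, y, z axes, in that order (R = Rz(yaw) Ry(pitch) Rx(roll)).
In Python, from station import * gives the robot as it stands.
- The arm moves only by the tool send_rows, never from a script. Its argument "targets" is a list of rows, each an object of numbers: "x", "y", "z": the shift along the world's x, y, z in units of 0.2 m (1.0 is 0.2 m); "spin": the turn about the world's z in units of pi/2 rad (1.0 is pi/2 rad); "claw": the finger opening in mm, from 0 to 94. A call has 1 to 20 rows; each row shifts and turns the commanded pose from where the row before left it; what a row does not reach is not made up. A row lasts 1/10 s, in which the tool goes at most 50 mm and 8.59 degrees, less where a joint would pass 70% of its speed; a pose out of reach is approached as far as the arm can. A call with a number of a shift or a turn outside -1 to 1 is refused whole. A call with a gripper value outside its range is refused whole. The fingers move at their own pace and stop on an object; "force" is the grip in N (left out, the last holds). Time passes only in rows, so rows that do not move let the fingers close. It gives the time, the measured TCP pose, the force, the opening and the grip force at its end, in the units of the state.
- get_obs(): the state, without advancing time (a new reading comes with each control period).
- camera(name): name is "scene" or "side" or "wrist"; returns the picture (384x512x3 uint8, blue, green, red); there is no depth.
- camera_model(name): a dict with "fovy" (degrees; the focal length in pixels is half the picture's height over the tangent of half this angle, whatever the lens; pixels are square), "cx", "cy" (the principal point, pixels), "T" (4x4, takes a point from camera to world coordinates). Camera axes: x right, y down, z forward; pixel columns grow to the right and rows downward; lengths in m; the calibration is good to about 2 mm. A picture is of the moment at which its call begins: read the wrist's pose just before it. camera_model takes no time and is no camera call; for the wrist camera it gives the pose at the moment of the call.
- hand_in(): hands the job in; it is judged then, once.
The state is a dict: "time_s": time; "qpos": joint angles; "joint_vel": joint speeds; "tau": joint torques, N m; "ee_pos": TCP position; "eef_rot": TCP orientation; "force": force on the tool from outside, world axes, zero at the start; "moment": the same for the moment, N m; "grip_width": finger opening in m; "grip_force": force on a finger pad.
Only numpy, scipy, OpenCV 4.12 (cv2) and the standard library are available. Lean on these libraries where they do the work, as an engineer would, in place of code of your own. Each camera call takes 0.05 s, during which the arm holds its last target. There are 200 camera calls.

## Working session

There is one attempt and no reset: what is moved stays moved. The work goes in short steps, Python scripts to look and compute and a tool call to move; the robot and the scene stay as the last step left them, time stands still between calls to the robot, and variables do not carry over. Pictures are saved under pics/ and viewed, at most 10 in all, crops included, and the job is handed in when it is done.

Besides the shell and the picture viewer there is one more tool, called after "Emit:" by a JSON object that holds its "method" and its "body". send_rows: Moves the arm, as the interface text tells. Its arguments: {"type":"object","properties":{"targets":{"type":"array"},"force":{"type":"number"}},"required":["targets"]}

```bash
mkdir -p pics; ls
python3 - <<'E'
from station import *
import cv2,numpy as np
o=get_obs();print(o)
for n in("scene","side","wrist"):
    m=camera_model(n);print(n,m["fovy"],m["cx"],m["cy"],np.round(m["T"],3).tolist())
ims=[camera(n) for n in("scene","side")]
for n,i in zip(("scene","side"),ims): cv2.imwrite(f"pics/{n}0.png",i)
E
```

```text
pics
{'time_s': 0.0, 'qpos': array([-1.31157991e+00,  3.00464596e-01,  1.52159807e+00, -3.76935686e-05,
        1.32071774e+00, -6.66042031e-02]), 'joint_vel': array([-1.86386967e-03, -4.16593037e-05,  4.48754021e-04,  1.76292990e-04,
       -7.78956186e-05,  5.22754414e-04]), 'tau': array([-2.11889535e-03, -5.31819034e+01, -3.52734911e+01,  7.07706157e-02,
        2.43942562e-02, -1.28980464e-04]), 'ee_pos': array([ 0.17596232, -0.52080141,  0.20488272]), 'eef_rot': array([-3.14040511e+00, -4.26216115e-05,  3.25829945e-01]), 'force': array([-0.08887743,  0.65770093, -0.5464021 ]), 'moment': array([ 0.00212028, -0.00645692,  0.02259489]), 'grip_force': 0.0, 'grip_width': 0.09383405526918193}
scene 43.48052641582261 254.11280653106132 201.84168144061144 [[-0.751, -0.441, 0.491, 0.004], [-0.66, 0.479, -0.579, 0.542], [0.02, -0.759, -0.651, 0.799], [0.0, 0.0, 0.0, 1.0]]
side 54.36409679260107 251.70716632999546 193.12305969774872 [[-0.903, -0.14, 0.407, 0.088], [-0.429, 0.349, -0.833, 0.779], [-0.026, -0.927, -0.375, 0.518], [0.0, 0.0, 0.0, 1.0]]
wrist 60.90226671609999 253.73184395287996 190.89091659466098 [[0.32, -0.918, -0.235, 0.243], [-0.947, -0.311, -0.078, -0.499], [-0.002, 0.248, -0.969, 0.383], [0.0, 0.0, 0.0, 1.0]]
```

View pics/scene0.png

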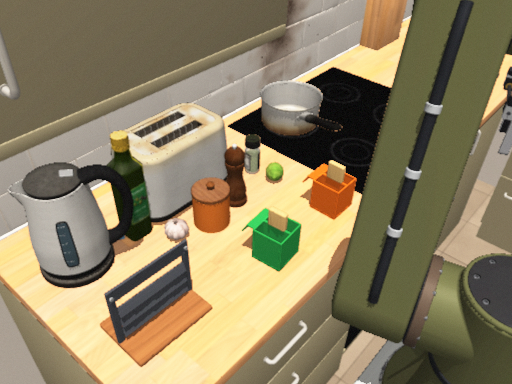

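View pics/side0.png

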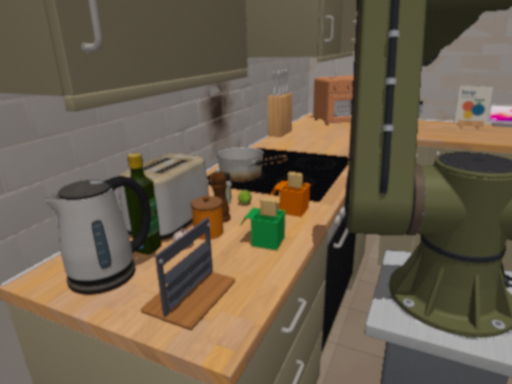

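The scene picture shows the green grip at about (277,218) and the rail's top edge from (112,295) to (186,245). In the side picture the grip is at about (269,208) and the rail runs from (158,257) to (211,221). I'll enlarge both to pick pixels.

Run:
```python
import cv2
a=cv2.imread("pics/scene0.png")[195:345,100:300];b=cv2.imread("pics/side0.png")[185:335,140:290]
cv2.imwrite("pics/sc.png",cv2.resize(a,None,fx=4,fy=4,interpolation=cv2.INTER_CUBIC))
cv2.imwrite("pics/si.png",cv2.resize(b,None,fx=4,fy=4,interpolation=cv2.INTER_CUBIC))
```

```text
(no output)
```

View pics/sc.png

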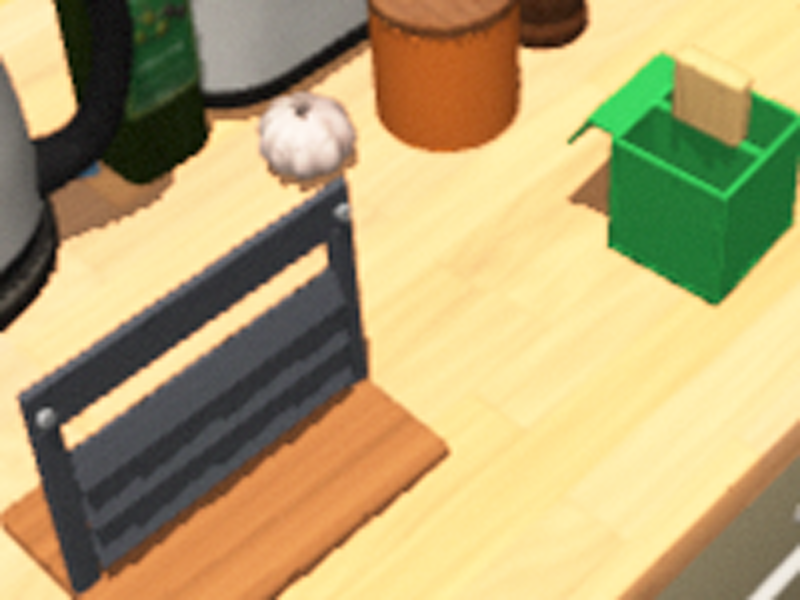

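View pics/si.png

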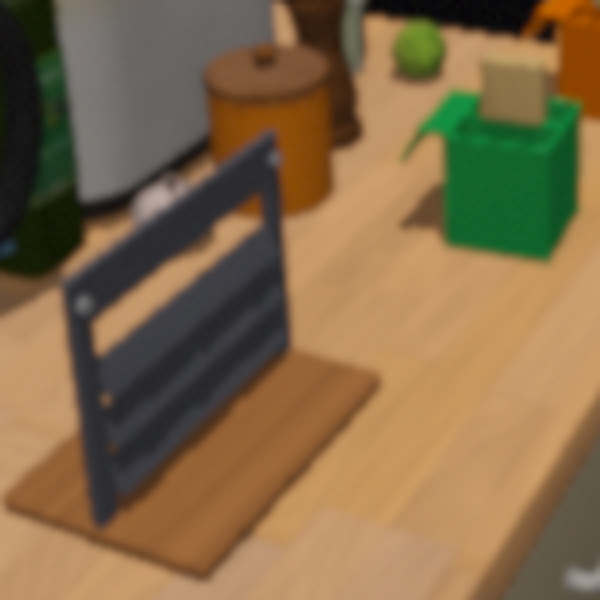

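Scene crop: the rail top runs (22,397)–(342,180) and the grip top's centre is at (714,66). The caddy's rim corners are at (612,140), (722,192) and (800,118). Side crop: the rail top runs (66,284)–(272,134), the grip top is at (517,62), and the rim corners are at (447,163), (555,173) and (579,103). The stand is fairly square to the robot, and nothing blocks the space between.

```bash
cat > h.py <<'E'
import cv2,numpy as np
def PM(m):
    f=192/np.tan(np.radians(m["fovy"])/2);K=np.array([[f,0,m["cx"]],[0,f,m["cy"]],[0,0,1]])
    return K@np.linalg.inv(m["T"])[:3]
def tri(Ms,uv):
    A=[]
    for P,(u,v) in zip(Ms,uv): A+=[u*P[2]-P[0],v*P[2]-P[1]]
    A=np.array(A);A/=np.linalg.norm(A[:,:3],axis=1)[:,None]
    X=np.linalg.lstsq(A[:,:3],-A[:,3],rcond=None)[0]
    e=[ (P@np.r_[X,1])[:2]/(P@np.r_[X,1])[2]-np.array(q) for P,q in zip(Ms,uv)]
    return X,np.round(np.ravel(e),1)
def onz(P,uv,z):
    A=np.array([uv[0]*P[2]-P[0],uv[1]*P[2]-P[1]])
    return np.linalg.solve(A[:,:2],-A[:,3]-A[:,2]*z)
E
python3 - <<'E'
from station import *
from h import *
Ms=[PM(camera_model(n)) for n in("scene","side")]
pts=dict(railL=((22,397),(66,284),.155),railR=((342,180),(272,134),.155),grip=((714,66),(517,62),.1325),rim_far=((612,140),(447,163),.085),rim_near=((722,192),(555,173),.085),rim_r=((800,118),(579,103),.085))
for k,(a,b,z) in pts.items():
    a=np.array(a)/4+[100,195];b=np.array(b)/4+[140,185]
    X,e=tri(Ms,[a,b]);print(k,X.round(4),e,onz(Ms[0],a,z).round(4),onz(Ms[1],b,z).round(4))
E
```

```text
railL [0.5171 0.3142 0.152 ] [ 0.2  0.1 -0.1 -0.1] [0.5151 0.3153] [0.5132 0.3181]
railR [0.5141 0.1368 0.1506] [ 0.2  0.1 -0.2 -0.1] [0.5111 0.1395] [0.5084 0.1448]
grip [ 0.4522 -0.0688  0.1236] [ 0.6  0.5 -0.5 -0.3] [ 0.4482 -0.0611] [ 0.442  -0.0486]
rim_far [ 0.4996 -0.0475  0.0507] [ 1.8  1.5 -1.6 -0.9] [ 0.4826 -0.0213] [0.4633 0.0161]
rim_near [ 0.423  -0.0516  0.0572] [ 2.4  2.2 -2.3 -1.2] [ 0.415  -0.0308] [0.395  0.0025]
rim_r [ 0.4199 -0.1046  0.083 ] [ 0.1  0.1 -0.1 -0. ] [ 0.4189 -0.1029] [ 0.4182 -0.1006]
```

Emit:
{"method": "send_rows", "body": {"targets": [{"x": 0.1,"y": 0.164,"z": 0.03,"spin": -0.0107,"claw": 60},{"x": 0.1,"y": 0.164,"z": 0.03,"spin": -0.0107,"claw": 60},{"x": 0.1,"y": 0.164,"z": 0.03,"spin": -0.0107,"claw": 60},{"x": 0.1,"y": 0.164,"z": 0.03,"spin": -0.0107,"claw": 60},{"x": 0.1,"y": 0.164,"z": 0.03,"spin": -0.0107,"claw": 60},{"x": 0.1,"y": 0.164,"z": 0.03,"spin": -0.0107,"claw": 60},{"x": 0.1,"y": 0.164,"z": 0.03,"spin": -0.0107,"claw": 60},{"x": 0.1,"y": 0.164,"z": 0.03,"spin": -0.0107,"claw": 60},{"x": 0.1,"y": 0.164,"spin": -0.0107,"claw": 60},{"x": 0.1,"y": 0.164,"spin": -0.0107,"claw": 60},{"x": 0.1,"y": 0.164,"spin": -0.0107,"claw": 60},{"x": 0.1,"y": 0.164,"spin": -0.0107,"claw": 60},{"x": 0.1,"y": 0.164,"spin": -0.0107,"claw": 60},{"x": 0.07,"y": 0.158,"spin": -0.0107,"claw": 60},{"claw": 60}]}}

```text
schema error: expected keys x, y, z, spin, claw
```

Run:
```python
from station import *
import cv2,numpy as np,pickle
m=camera_model("wrist");i=camera("wrist");o=get_obs();print(o["time_s"],o["ee_pos"],o["eef_rot"],o["grip_width"])
pickle.dump(m,open("w1.pkl","wb"));cv2.imwrite("pics/w1r.png",i);cv2.imwrite("pics/w1.png",cv2.resize(i,(800,600),interpolation=cv2.INTER_CUBIC))
```

```text
0.15 [ 0.17598448 -0.5208777   0.20502707] [-3.14073220e+00 -6.64290279e-05  3.25793676e-01] 0.09428397983725537
```

View pics/w1.png

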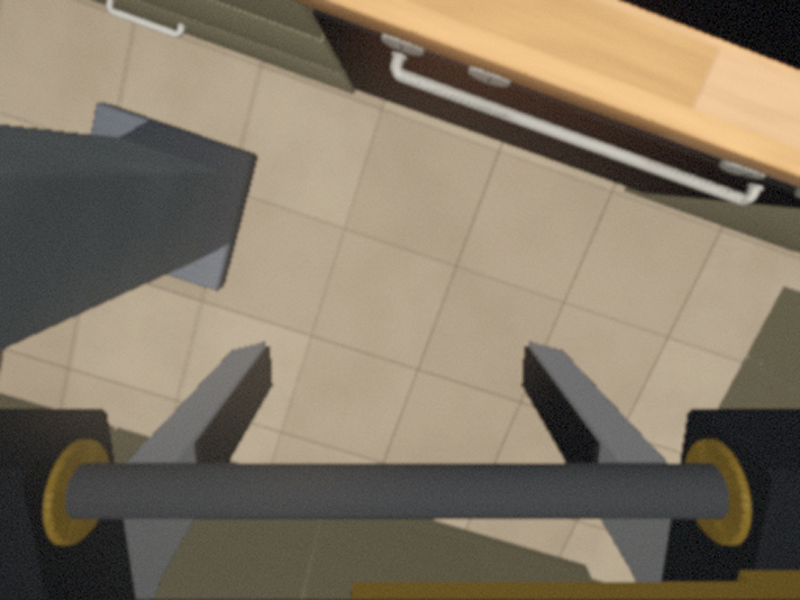

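The call was refused because every row needs all five keys, so this picture only shows the start view: floor, with the fingers at the sides and a bar below row 460. I'll resend it.

Emit:
{"method": "send_rows", "body": {"targets": [{"x": 0.1,"y": 0.164,"z": 0.03,"spin": -0.0107,"claw": 60},{"x": 0.1,"y": 0.164,"z": 0.03,"spin": -0.0107,"claw": 60},{"x": 0.1,"y": 0.164,"z": 0.03,"spin": -0.0107,"claw": 60},{"x": 0.1,"y": 0.164,"z": 0.03,"spin": -0.0107,"claw": 60},{"x": 0.1,"y": 0.164,"z": 0.03,"spin": -0.0107,"claw": 60},{"x": 0.1,"y": 0.164,"z": 0.03,"spin": -0.0107,"claw": 60},{"x": 0.1,"y": 0.164,"z": 0.03,"spin": -0.0107,"claw": 60},{"x": 0.1,"y": 0.164,"z": 0.03,"spin": -0.0107,"claw": 60},{"x": 0.1,"y": 0.164,"z": 0,"spin": -0.0107,"claw": 60},{"x": 0.1,"y": 0.164,"z": 0,"spin": -0.0107,"claw": 60},{"x": 0.1,"y": 0.164,"z": 0,"spin": -0.0107,"claw": 60},{"x": 0.1,"y": 0.164,"z": 0,"spin": -0.0107,"claw": 60},{"x": 0.1,"y": 0.164,"z": 0,"spin": -0.0107,"claw": 60},{"x": 0.07,"y": 0.158,"z": 0,"spin": -0.0107,"claw": 60},{"x": 0,"y": 0,"z": 0,"spin": 0,"claw": 60},{"x": 0,"y": 0,"z": 0,"spin": 0,"claw": 60}]}}

```text
time_s: 1.75
ee_pos: [0.4499, -0.0628, 0.2532]
eef_rot: [-3.142, 0.001, 0.092]
force: [-0.4, 0.2, 0.3]
grip_width: 0.0599
grip_force: 0.0
```

Run:
```python
from station import *
import cv2,numpy as np,pickle
m=camera_model("wrist");i=camera("wrist");o=get_obs();print(o["time_s"],o["ee_pos"],o["eef_rot"],o["grip_width"])
pickle.dump(m,open("w2.pkl","wb"));cv2.imwrite("pics/w2.png",cv2.resize(i,(800,600),interpolation=cv2.INTER_CUBIC))
```

```text
1.8 [ 0.44976593 -0.06341522  0.25327919] [3.14155561e+00 4.58401672e-04 9.09377874e-02] 0.06005886932761938
```

View pics/w2.png

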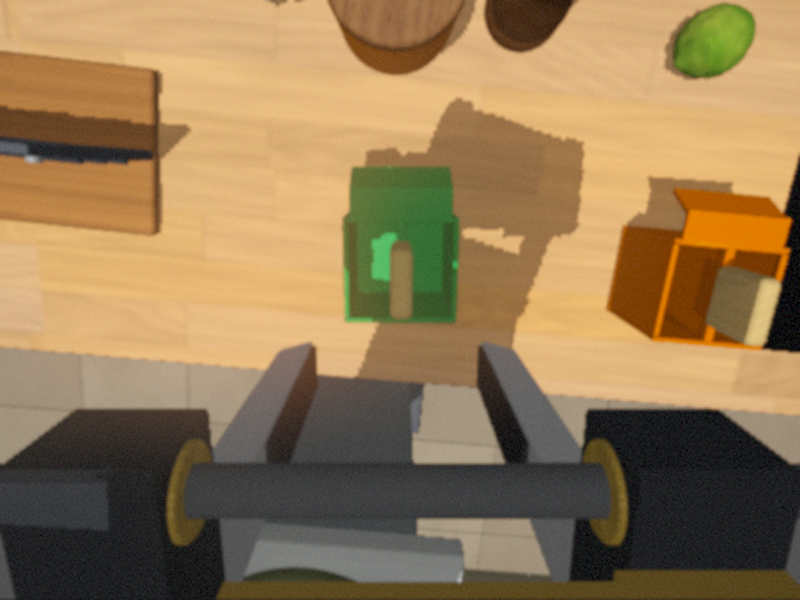

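The wrist view shows the green caddy lined up with the tool's yaw. The grip top's near edge is at about (401,318), its far end is near (402,245–257), and the near rim corners are at (345,322) and (456,322). The orange caddy is well to the right.

Run:
```python
from station import *
from h import *
import pickle
W=PM(pickle.load(open("w2.pkl","rb")));S=PM(camera_model("scene"))
s=lambda u,v:np.array([u,v])*.64
for q,z in [((401,318),.1325),((402,257),.1325),((402,242),.1325),((345,322),.085),((456,322),.085),((345,218),.085),((459,216),.085)]:print(q,onz(W,s(*q),z).round(4))
# near top edge middle & box corner in scene
print(tri([W,S],[s(401,318),np.array([750,78])/4+[100,195]]),tri([W,S],[s(345,322),np.array([722,192])/4+[100,195]]))
# expected edges
for yaw in(.09,):
  for dx in(-.022,.022):
    p=W@np.r_[.448+dx*np.cos(yaw),-.062+dx*np.sin(yaw),.1325,1];print(dx,p[:2]/p[2]/.64)
```

```text
(401, 318) [ 0.4319 -0.068 ]
(402, 257) [ 0.4694 -0.0651]
(402, 242) [ 0.4783 -0.0642]
(345, 322) [ 0.4112 -0.0305]
(456, 322) [ 0.4185 -0.1089]
(345, 218) [ 0.4843 -0.0255]
(459, 216) [ 0.4927 -0.1019]
(array([ 0.43065772, -0.06853164,  0.12976426]), array([ 0.4,  0.4, -0.3,  0.1])) (array([ 0.41283801, -0.02983954,  0.08744309]), array([-0.7, -0.8,  0.6, -0.1]))
-0.022 [393.5156187  326.40524451]
0.022 [393.59236213 255.45096382]
```

Emit:
{"method": "send_rows", "body": {"force": 35, "targets": [{"x": 0.011,"y": -0.016,"z": -0.12,"spin": 0,"claw": 50},{"x": 0,"y": 0,"z": -0.12,"spin": 0,"claw": 50},{"x": 0,"y": 0,"z": -0.12,"spin": 0,"claw": 50},{"x": 0,"y": 0,"z": -0.12,"spin": 0,"claw": 50},{"x": 0,"y": 0,"z": -0.12,"spin": 0,"claw": 50},{"x": 0,"y": 0,"z": -0.1,"spin": 0,"claw": 50},{"x": 0,"y": 0,"z": -0.06,"spin": 0,"claw": 50},{"x": 0,"y": 0,"z": -0.03,"spin": 0,"claw": 50},{"x": 0,"y": 0,"z": 0,"spin": 0,"claw": 50},{"x": 0,"y": 0,"z": 0,"spin": 0,"claw": 0},{"x": 0,"y": 0,"z": 0,"spin": 0,"claw": 0},{"x": 0,"y": 0,"z": 0,"spin": 0,"claw": 0},{"x": 0,"y": 0,"z": 0,"spin": 0,"claw": 0},{"x": 0,"y": 0,"z": 0,"spin": 0,"claw": 0},{"x": 0,"y": 0,"z": 0,"spin": 0,"claw": 0},{"x": 0,"y": 0,"z": 0,"spin": 0,"claw": 0}]}}

```text
time_s: 3.4
ee_pos: [0.4521, -0.0662, 0.0954]
eef_rot: [-3.141, 0.0, 0.09]
force: [-0.3, 0.1, -1.5]
grip_width: 0.0142
grip_force: 35.0
```

Grip confirmed: opening 14.2 mm at 35 N. Next I lift it and carry it to in front of and above the rail.

Emit:
{"method": "send_rows", "body": {"targets": [{"x": 0,"y": 0,"z": 0.05,"spin": 0,"claw": 0},{"x": 0,"y": 0,"z": 0.1,"spin": 0,"claw": 0},{"x": 0,"y": 0,"z": 0.12,"spin": 0,"claw": 0},{"x": 0,"y": 0,"z": 0.12,"spin": 0,"claw": 0},{"x": -0.01,"y": 0,"z": 0.12,"spin": 0,"claw": 0},{"x": -0.02,"y": 0.04,"z": 0.12,"spin": -0.007,"claw": 0},{"x": -0.02,"y": 0.1,"z": 0.1,"spin": -0.007,"claw": 0},{"x": -0.02,"y": 0.14,"z": 0.05,"spin": -0.007,"claw": 0},{"x": 0,"y": 0.16,"z": 0,"spin": -0.007,"claw": 0},{"x": 0,"y": 0.16,"z": 0,"spin": -0.007,"claw": 0},{"x": 0,"y": 0.16,"z": 0,"spin": -0.007,"claw": 0},{"x": 0,"y": 0.16,"z": 0,"spin": -0.007,"claw": 0},{"x": 0,"y": 0.16,"z": 0,"spin": -0.007,"claw": 0},{"x": 0,"y": 0.16,"z": 0,"spin": -0.007,"claw": 0},{"x": 0,"y": 0.12,"z": 0,"spin": -0.007,"claw": 0},{"x": 0,"y": 0.07,"z": 0,"spin": 0,"claw": 0},{"x": 0,"y": 0.035,"z": 0,"spin": 0,"claw": 0},{"x": 0,"y": 0,"z": 0,"spin": 0,"claw": 0},{"x": 0,"y": 0,"z": 0,"spin": 0,"claw": 0}]}}

```text
time_s: 5.3
ee_pos: [0.4383, 0.226, 0.2515]
eef_rot: [3.141, -0.0, -0.02]
force: [0.3, -0.0, -3.4]
grip_width: 0.0137
grip_force: 35.0
```

Run:
```python
from station import *
import cv2,numpy as np,pickle
from h import *
S=PM(camera_model("scene"));print("kettle",onz(S,(78,270),0),onz(S,(42,185),.22),"bottle",onz(S,(133,232),0))
m=camera_model("wrist");i=camera("wrist");o=get_obs();print(o["time_s"],o["ee_pos"],o["eef_rot"],o["grip_width"],o["force"])
pickle.dump(m,open("w3.pkl","wb"));cv2.imwrite("pics/w3.png",cv2.resize(i,(800,600),interpolation=cv2.INTER_CUBIC))
```

```text
kettle [0.73685831 0.26111255] [0.76845292 0.26376929] bottle [0.74379022 0.10780339]
5.35 [0.43834216 0.22589974 0.25153359] [ 3.14142216e+00 -2.33357663e-05 -2.02318610e-02] 0.013440028580284183 [ 0.65435739  0.73254462 -3.08527303]
```

View pics/w3.png

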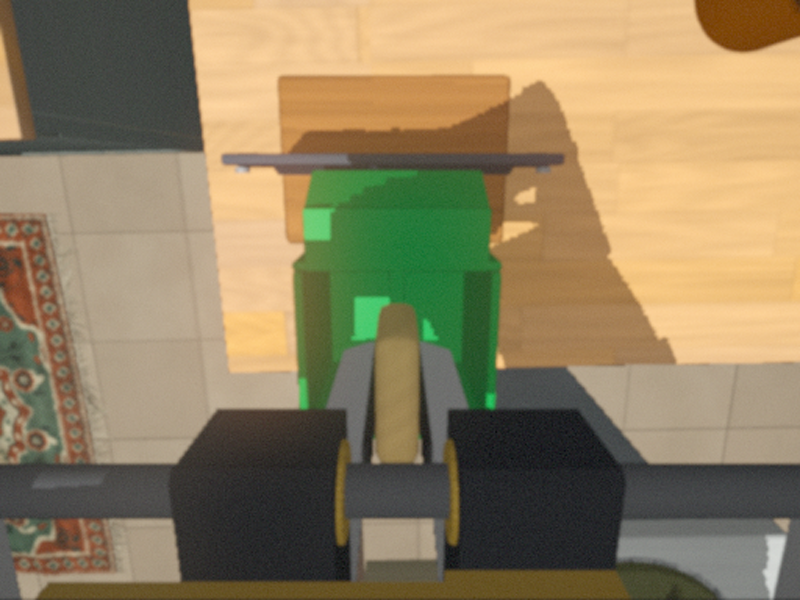

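The wrist view shows the rail top's centre line from (222,159) to (563,159), well parallel. The lip's fold is at row 208, columns 305–489, and the flap's outer edge is at row 171.

Run:
```python
from station import *
from h import *
import pickle
W=PM(pickle.load(open("w3.pkl","rb")));S=PM(camera_model("scene"))
s=lambda u,v:np.array([u,v])*.64
for u,v,z in[(222,159,.155),(563,159,.155),(305,209,.239),(489,208,.239),(312,171,.212),(483,171,.212),(295,262,.241),(498,262,.241)]:print((u,v),onz(W,s(u,v),z).round(4))
for a,b in(((222,159),(22,397)),((563,159),(342,180))):print(tri([W,S],[s(*a),np.array(b)/4+[100,195]]))
```

```text
(222, 159) [0.5151 0.3142]
(563, 159) [0.5116 0.137 ]
(305, 209) [0.4948 0.2577]
(489, 208) [0.4939 0.1897]
(312, 171) [0.5083 0.2587]
(483, 171) [0.5069 0.1878]
(295, 262) [0.4754 0.2624]
(498, 262) [0.4739 0.1862]
(array([0.51535291, 0.31478126, 0.15427501]), array([-0.4, -0.3,  0.3,  0. ]))
(array([0.51206269, 0.13761161, 0.15358172]), array([-1.2, -0.5,  0.5, -0.3]))
```

Emit:
{"method": "send_rows", "body": {"targets": [{"x": 0.045,"y": 0.002,"z": 0,"spin": 0,"claw": 0},{"x": 0.045,"y": 0.002,"z": 0,"spin": 0,"claw": 0},{"x": 0.035,"y": 0,"z": 0,"spin": 0,"claw": 0},{"x": 0,"y": 0,"z": -0.07,"spin": 0,"claw": 0},{"x": 0,"y": 0,"z": -0.07,"spin": 0,"claw": 0},{"x": 0,"y": 0,"z": -0.07,"spin": 0,"claw": 0},{"x": 0,"y": 0,"z": -0.06,"spin": 0,"claw": 0},{"x": 0,"y": 0,"z": -0.05,"spin": 0,"claw": 0},{"x": 0,"y": 0,"z": -0.04,"spin": 0,"claw": 0},{"x": 0,"y": 0,"z": 0,"spin": 0,"claw": 0},{"x": 0,"y": 0,"z": 0,"spin": 0,"claw": 0}]}}

```text
time_s: 6.45
ee_pos: [0.4634, 0.2276, 0.1798]
eef_rot: [-3.141, -0.0, -0.019]
force: [-0.5, 0.1, -2.8]
grip_width: 0.0139
grip_force: 35.0
```

Run:
```python
from station import *
import cv2,numpy as np
i=camera("wrist");j=camera("scene");o=get_obs();print(o["time_s"],o["ee_pos"],o["eef_rot"],o["grip_width"],o["force"])
r=lambda a,h:cv2.resize(a,(int(a.shape[1]*h/a.shape[0]),h),interpolation=cv2.INTER_CUBIC)
cv2.imwrite("pics/c4.png",np.vstack([r(i[60:240,100:400],480)[:300,:780],r(j[200:330,80:418],300)[:,:780]]))
```

```text
6.55 [0.46351808 0.22765236 0.18007986] [-3.14115330e+00 -9.94042860e-04 -1.94333253e-02] 0.014065462788677994 [-0.28625934  0.51056087 -1.81737754]
```

View pics/c4.png

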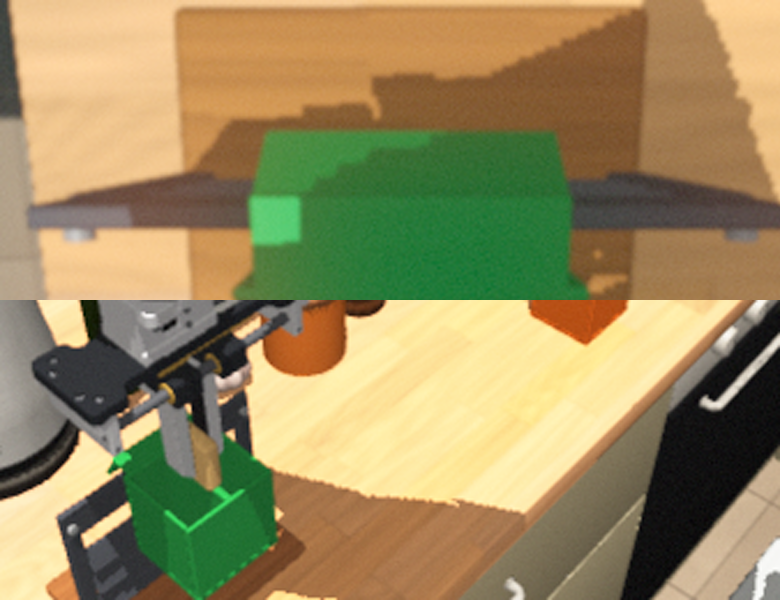

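The rail passes under the lip, with the flap behind it (rows 130–195 of the crop) and the rail at rows 205–228 on both sides. There is no contact yet, so I lower slowly.

Emit:
{"method": "send_rows", "body": {"targets": [{"x": 0,"y": 0,"z": -0.01,"spin": 0,"claw": 0},{"x": 0,"y": 0,"z": -0.01,"spin": 0,"claw": 0},{"x": 0,"y": 0,"z": -0.01,"spin": 0,"claw": 0},{"x": 0,"y": 0,"z": -0.01,"spin": 0,"claw": 0},{"x": 0,"y": 0,"z": -0.005,"spin": 0,"claw": 0},{"x": 0,"y": 0,"z": 0,"spin": 0,"claw": 0}]}}

```text
time_s: 7.15
ee_pos: [0.4633, 0.2275, 0.1704]
eef_rot: [-3.142, -0.0, -0.02]
force: [1.1, -0.8, -2.1]
grip_width: 0.0137
grip_force: 35.0
```

Emit:
{"method": "send_rows", "body": {"targets": [{"x": 0,"y": 0,"z": -0.004,"spin": 0,"claw": 0},{"x": 0,"y": 0,"z": -0.004,"spin": 0,"claw": 0},{"x": 0,"y": 0,"z": 0,"spin": 0,"claw": 0}]}}

```text
time_s: 7.45
ee_pos: [0.4637, 0.2276, 0.1693]
eef_rot: [-3.141, -0.002, -0.019]
force: [3.8, -0.6, -0.7]
grip_width: 0.0135
grip_force: 35.0
```

Contact on the flap side (+3.8 N in x). I ease 1 mm forward and continue down.

Emit:
{"method": "send_rows", "body": {"targets": [{"x": 0.005,"y": 0,"z": 0,"spin": 0,"claw": 0},{"x": 0,"y": 0,"z": -0.004,"spin": 0,"claw": 0},{"x": 0,"y": 0,"z": 0,"spin": 0,"claw": 0}]}}

```text
time_s: 7.75
ee_pos: [0.4641, 0.2277, 0.1688]
eef_rot: [-3.141, -0.0, -0.019]
force: [-4.1, -1.2, 7.7]
grip_width: 0.0138
grip_force: 35.0
```

The lip is seated: +7.7 N upward, with the rear face on the slats. Release, then rise straight up.

Emit:
{"method": "send_rows", "body": {"force": 5, "targets": [{"x": 0,"y": 0,"z": 0.001,"spin": 0,"claw": 0},{"x": 0,"y": 0,"z": 0,"spin": 0,"claw": 16},{"x": 0,"y": 0,"z": 0,"spin": 0,"claw": 20},{"x": 0,"y": 0,"z": 0,"spin": 0,"claw": 30},{"x": 0,"y": 0,"z": 0,"spin": 0,"claw": 40},{"x": 0,"y": 0,"z": 0,"spin": 0,"claw": 40},{"x": 0,"y": 0,"z": 0.02,"spin": 0,"claw": 40},{"x": 0,"y": 0,"z": 0.05,"spin": 0,"claw": 40},{"x": 0,"y": 0,"z": 0.1,"spin": 0,"claw": 40},{"x": 0,"y": 0,"z": 0.12,"spin": 0,"claw": 40},{"x": 0,"y": 0,"z": 0.12,"spin": 0,"claw": 40},{"x": 0,"y": 0,"z": 0.12,"spin": 0,"claw": 40},{"x": 0,"y": 0,"z": 0.05,"spin": 0,"claw": 40},{"x": 0,"y": 0,"z": 0,"spin": 0,"claw": 40},{"x": 0,"y": 0,"z": 0,"spin": 0,"claw": 40}]}}

```text
time_s: 9.25
ee_pos: [0.464, 0.2274, 0.2834]
eef_rot: [3.141, 0.001, -0.019]
force: [1.1, -0.5, 0.4]
grip_width: 0.04
grip_force: 0.0
```

Run:
```python
from station import *
import cv2,numpy as np
i=camera("wrist");j=camera("scene");k=camera("side");o=get_obs();print(o["time_s"],o["ee_pos"],o["grip_width"],o["force"])
r=lambda a,w,h:cv2.resize(a,(w,h),interpolation=cv2.INTER_CUBIC)
cv2.imwrite("pics/c5.png",np.vstack([r(i[20:260,100:420],400,300),r(j[190:370,60:300],400,300)]) if 0 else np.hstack([np.vstack([r(i[20:260,100:420],400,300),r(j[190:370,60:300],400,300)]),np.vstack([r(k[180:330,110:310],400,300),r(j[0:384],400,300)])]))
```

```text
9.4 [0.46395761 0.22742592 0.28315077] 0.03996041574684121 [ 0.60848519  0.27851073 -0.86162297]
```

View pics/c5.png

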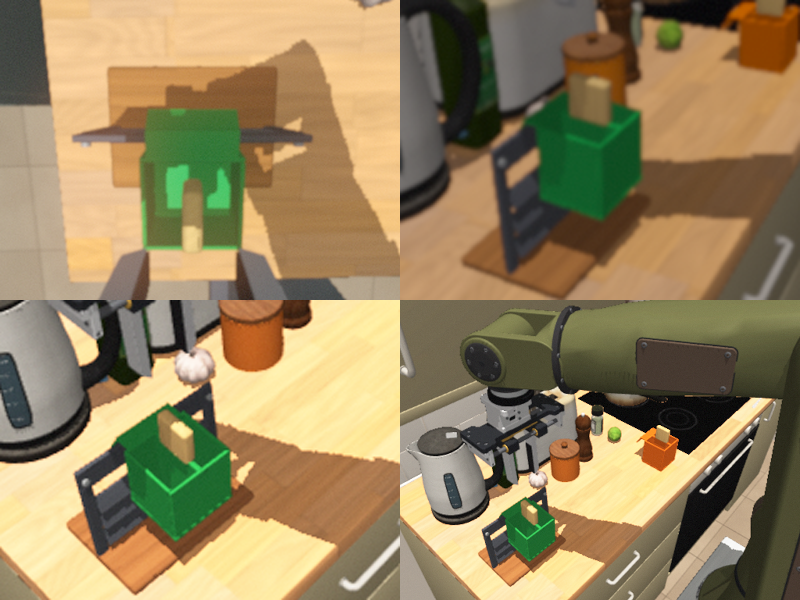

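The caddy hangs free on the rail: upright, square and centred. In the wrist crop the lip covers columns 147–240 of a rail spanning 73–311. The gripper is clear and the orange caddy hasn't moved.

```bash
python3 -c "
from station import *
print(hand_in())"
```

```text
the job is handed in; nothing more can be done
None
```

The green caddy hangs by its lip on the rail, upright, square and near the middle; the gripper is clear, the orange caddy was left where it was, and the job was handed in at about 9.4 s.

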